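# Lock the specimen stage with the spanner

### The job

Take the spanner out of the shadow tray, push its open jaw fully onto the square lock nut in the gap under the stage's round table, and turn the nut clockwise (seen from above) all the way to its stop. Then draw the spanner off and lay it back flat in its own cut-out in the tray, and let go. Leave the vial, the beaker and the roll of tape where they stand.

Things in the scene. Friction and masses are not known exactly. Their poses are not given: they have to be found in the camera images.
- stage: Specimen stage, fixed: round foot 132 mm across, 8 mm thick; round table 88 mm across, underside 32 mm and top 42 mm above the worktop, carried by a spindle through the nut, so that the gap is open all round. Origin: centre of the foot's underside; x points away from the robot within 0.25 rad, z up. May be left or right of the tray.
- nut (a point): Centre of the steel lock nut, on its upright turning axis, in the gap between the stage's foot and table. Square, 32 mm across flats, 22 mm tall (8 to 30 mm above the worktop). Axes turn with the nut: z up; x is square to a pair of flats and is the heading in which the spanner goes on (spanner x along nut x, handle toward the robot).
- lock_nut (a joint): Angle of the lock nut, rad: 0 = loosest (nut x 0.525 rad anticlockwise of the stage's x), grows clockwise seen from above, 1.05 = at its stop (0.525 rad clockwise). Stays where left; resists with about 0.4 N m. On the table top the flush round spindle end has a dark slot that turns with the nut and lies in line with the dark line on the table when at the stop.
- spanner_mid (a point): Middle of the spanner, 9 mm above its flat underside; x toward the open jaw, z up. 199 mm long, 0.2 kg +-30 %, centre of mass near its middle. Dark handle 22 mm wide, 18 mm tall, x = -95 to +35 mm. Steel head 63 mm wide, 14 mm tall, undersides level, x = +30 to +104 mm. Jaw 35 mm between parallel faces, open to +x, its floor at x = +56 mm, tips flared to 48 mm apart.
- spanner_grip (a point): Good place to grip the handle, across its 22 mm width: on its centre line, 30 mm behind spanner_mid, 105 mm from the jaw's centre, 9 mm above the underside. Same axes as spanner_mid. With the spanner on the nut this point lies outside the stage's foot and table.
- spanner_jaw (a point): Centre of the open jaw, 75 mm ahead of spanner_mid, 7 mm above the underside; same axes. It lies on the nut's axis when the spanner is fully on (the floor of the jaw is then 3 mm from the nut). The spanner has about 0.1 rad of play on the nut each way.
- tray: Shadow tray, fixed: grey slab 236 x 168 x 12 mm with two cut-outs 7 mm deep with pale floors. Origin: centre of its underside; x along its long side, away from the robot within 0.25 rad; z up. The spanner's cut-out is centred 40 mm to the -y side, heads to +x; a caliper lies fixed in the other, 41 mm to the +y side, its top about 15 mm above the worktop. May be left or right of the stage.
- pocket (a point): Point on the floor of the spanner's cut-out, 5 mm above the worktop: spanner_mid lies 9 mm straight above it when the spanner is in, axes of both parallel (x toward the head). The cut-out follows the spanner with 4 to 5 mm to spare all round, wide for the head, narrow for the handle, so it goes in only one way; the handle then stands 11 mm proud of the tray.
- vial: Bystander: small clear vial with a black cap, 30 mm diameter, 50 mm tall; origin at the centre of its underside.
- beaker: Bystander: small plastic beaker, 53 x 59 mm, 56 mm tall; origin at the centre of its underside.
- tape: Bystander: roll of tape lying flat, 68 mm diameter, 18 mm tall; origin at the centre of its underside.

How it is judged:
By the outcome, as a careful person would: the job done as asked, in the order asked, and still so for the second after the job is handed in, with the robot touching nothing.
It also fails if it takes over 61 s, if anything falls off the work surface, if the arm or the gripper's body presses on something with over 40 N, if the wrist force passes 120 N, or if a joint passes its speed limit or range.

### The arm

A 6-joint arm with a two-finger parallel gripper is mounted at the origin on a cart in front of the work surface, level with it; the furniture and walls round the work are solid. World frame = base frame: x ahead of the robot, y to its left, z up, the work surface at z = 0. Lengths are in m, angles in rad, forces in N, time in s.
With the tool pointing down it reaches from about 0.35 to 0.975 m from the base axis. Payload 4.9 kg.
Tool frame: the origin (TCP) lies at the very end of the fingers, on their centre line; the grasp point (between the pads) lies 19 mm behind it; z points along the fingers, y is the line along which they close (so a half turn about z gives the same grasp; the last joint's range is limited). The gripper opens to 85 mm and grips with 20 to 120 N. Pads are 22 mm wide; open, the fingers measure 114 mm over their backs; the gripper's body (76 mm by 85 mm) begins 54 mm behind the grasp point. The pads swing forward as they close: fully open they stand 13 mm farther back than shut.
Start: joints at [0.996, 0.053, 1.613, -0, 1.476, -0.119], TCP at [0.275, 0.561, 0.231] pointing down, gripper open.
Joint ranges: [-3.01, 3.01], [-1.01, 2.22], [0.06, 2.58], [-1.02, 4.17], [0.09, 2.62], [-3.14, 3.14]. Speed limits (rad/s): [2.57, 2.57, 3.14, 3.14, 3.14, 3.14].

### API

Orientations are given as a rotation vector (axis times angle).
In Python, from station import ctrl gives the robot as it stands. The module is installed in compiled form; this text tells all that it offers.
- The arm moves only by the tool jog_arm, never from a script. Its argument "steps" is a list of rows, each an object with "delta_rot": the turn, a rotation vector about the tool's x, y, z in degrees, a list of three; "linear": the shift along the tool's x, y, z in m, a list of three; "grip": the finger opening in m, from 0 to 0.0854. In form: [{"delta_rot": [rx, ry, rz], "linear": [x, y, z], "grip": grip}, ...]. A call has 1 to 10 rows; each row shifts and turns the commanded pose from where the row before left it, along the tool's axes as they then stand; what a row does not reach is not made up. A row lasts 1/10 s, in which the tool goes at most 50 mm and 8.59 degrees, less where a joint would pass 70% of its speed; a pose out of reach is approached as far as the arm can. A call with a gripper value outside its range is refused whole. The fingers move at their own pace and stop on an object; "newtons" is the grip in N (left out, the last holds). Time passes only in rows, so rows that do not move let the fingers close. It gives the time, the measured TCP pose, the force, the opening and the grip force at its end, in the units of the state.
- ctrl.get_obs(): the state, without advancing time (a new reading comes with each control period).
- ctrl.get_image(name): name is "scene" or "side" or "wrist"; returns (picture, depth): 420x560x3 uint8, red, green, blue; 420x560 float32, m along the optical axis (not along the pixel's ray), 0 where there is no reading.
- ctrl.camera_info(name): a dict with "camera_matrix" (3x3 intrinsics, pixels), "R" (3x3) and "t" (3): a world point X has camera coordinates R X + t; the wrist camera has in their place "T_tool_cam" (4x4, takes a point from camera to tool coordinates, whose origin is the TCP and whose axes are the flange's). Camera axes: x right, y down, z forward; pixel columns grow to the right and rows downward; lengths in m; the calibration is good to about 2 mm. A picture is of the moment at which its call begins: read the wrist's pose just before it. camera_info takes no time and is no camera call.
- ctrl.finish_job(): hands the job in; it is judged then, once.
The state is a dict: "t": time; "q": joint angles; "dq": joint speeds; "effort": joint torques, N m; "tool_pos": TCP position; "tool_rot": TCP orientation; "contact_force": force on the tool from outside, world axes, zero at the start; "wrist_torque": the same for the moment, N m; "opening": finger opening in m; "grip_force": force on a finger pad.
Only numpy, scipy, OpenCV 4.12 (cv2) and the standard library are available. Lean on these libraries where they do the work, as an engineer would, in place of code of your own. Each camera call takes 0.05 s, during which the arm holds its last target. There are 200 camera calls.

## Working session

There is one attempt and no reset: what is moved stays moved. The work goes in short steps, Python scripts to look and compute and a tool call to move; the robot and the scene stay as the last step left them, time stands still between calls to the robot, and variables do not carry over. Pictures are saved under pics/ and viewed, at most 12 in all, crops included, and the job is handed in when it is done.

Besides the shell and the picture viewer there is one more tool, called after "Call:" as name(argument=value, ...), one argument or row to a line, values as JSON. jog_arm: Moves the arm, as the interface text tells. Its arguments: {"type":"object","properties":{"steps":{"type":"array"},"newtons":{"type":"number"}},"required":["steps"]}

```bash
mkdir -p pics
cat > h.py <<'E'
import numpy as np, cv2, pickle
from scipy.spatial.transform import Rotation as Rn
from station import ctrl
np.set_printoptions(precision=4,suppress=True)
def cam(name):
    """picture, depth, K, R, t (world->cam)"""
    o=ctrl.get_obs(); im,d=ctrl.get_image(name); ci=ctrl.camera_info(name); K=np.array(ci["camera_matrix"])
    if name=="wrist":
        T=np.eye(4);T[:3,:3]=Rn.from_rotvec(o["tool_rot"]).as_matrix();T[:3,3]=o["tool_pos"]
        M=np.linalg.inv(T@np.array(ci["T_tool_cam"])); R,t=M[:3,:3],M[:3,3]
    else: R,t=np.array(ci["R"]),np.array(ci["t"])
    return im,d,K,R,t
def toplane(uv,z,K,R,t):
    uv=np.atleast_2d(np.asarray(uv,float)); r=np.c_[uv,np.ones(len(uv))]@np.linalg.inv(K).T@R
    c=-R.T@t; return c+r*((np.broadcast_to(z,len(uv))-c[2])/r[:,2])[:,None]
def cloud(d,K,R,t):
    v,u=np.indices(d.shape); p=np.stack([(u-K[0,2])/K[0,0]*d,(v-K[1,2])/K[1,1]*d,d],-1)
    P=(p-t)@R; P[d<=0]=np.nan; return P
def proj(X,K,R,t):
    p=(np.atleast_2d(X)@R.T+t)@K.T; return p[:,:2]/p[:,2:]
def save(n,im): cv2.imwrite("pics/"+n,im[...,::-1])
E
python3 - <<'E'
from h import *
o=ctrl.get_obs(); print({k:np.array(v) for k,v in o.items()})
ims=[]
for n in ["scene","side","wrist"]:
    c=cam(n); pickle.dump(c,open(n+".pkl","wb")); ims.append(c[0]); print(n,c[2],-c[3].T@c[4],c[3])
save("a.png",cv2.resize(np.hstack(ims[:2]),(800,300),interpolation=cv2.INTER_AREA)); save("s.png",ims[0])
E
```

```text
{'t': array(0.), 'q': array([ 0.996 ,  0.0533,  1.6143,  0.    ,  1.476 , -0.119 ]), 'dq': array([-0.0005,  0.0006, -0.0001,  0.0012, -0.0006, -0.0001]), 'effort': array([ -0.0016, -39.3668, -37.0175,  -0.0001,   0.0066,   0.    ]), 'tool_pos': array([0.2748, 0.5607, 0.2301]), 'tool_rot': array([-0.7097, -3.0597,  0.003 ]), 'contact_force': array([-1.0307,  0.1267, -0.0261]), 'wrist_torque': array([-0.061 ,  0.0106, -0.0252]), 'grip_force': array(0.), 'opening': array(0.0853)}
scene [[476.6275   0.     273.0161]
 [  0.     476.6275 205.8535]
 [  0.       0.       1.    ]] [-0.0074 -0.5643  0.7669] [[ 0.7117 -0.7023  0.0171]
 [-0.4515 -0.4759 -0.7548]
 [ 0.5382  0.5295 -0.6558]]
side [[432.3833   0.     273.1026]
 [  0.     432.3833 213.5386]
 [  0.       0.       1.    ]] [ 0.0964 -0.8382  0.6363] [[ 0.8752 -0.4834  0.0179]
 [-0.2405 -0.4669 -0.851 ]
 [ 0.4198  0.7405 -0.5249]]
wrist [[333.1576   0.     284.8237]
 [  0.     333.1576 213.1923]
 [  0.       0.       1.    ]] [0.1988 0.5983 0.3731] [[ 0.4399  0.898  -0.0027]
 [ 0.8488 -0.4148  0.328 ]
 [ 0.2934 -0.1466 -0.9447]]
```

View pics/a.png

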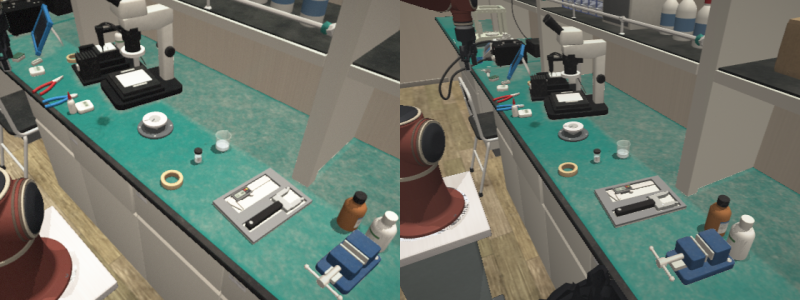

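View pics/s.png

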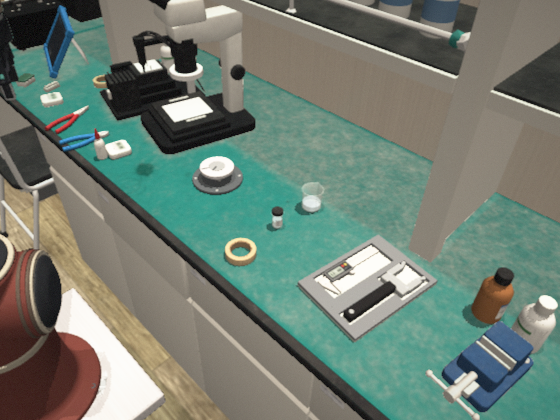

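The scene shows the stage at about (217,172), vial (278,217), beaker (312,197), tape (240,251), and the tray with the spanner: handle (370,300), head (405,278).

Run:
```python
from h import *
c=pickle.load(open("scene.pkl","rb")); P=cloud(c[1],*c[2:])
s=pickle.load(open("side.pkl","rb")); Q=cloud(s[1],*s[2:])
for n,(u,v) in dict(table=(217,168),vial=(278,211),beaker=(312,205),tape=(231,256),tray1=(330,305),handle=(370,300),head=(405,278),cal=(350,268)).items(): print(n,P[v,u])
# top-height points of tray (z 9..15mm), stage top, from both clouds
for nm,C,I in (("scene",P,c[0]),("side",Q,s[0])):
    m=(abs(C[...,2]-.042)<.006)&(np.hypot(*(C[...,:2]-P[168,217,:2]).transpose(2,0,1))<.08)
    (cx,cy),r=cv2.minEnclosingCircle(C[m][:,:2].astype(np.float32)); print(nm,"table",cx,cy,r,np.median(C[m][:,2]))
    dark=(I.max(2)<60)&(np.hypot(*(C[...,:2]-P[300,370,:2]).transpose(2,0,1))<.1)&(C[...,2]>.015)
    p=C[dark]; print("handle n",len(p),cv2.minAreaRect(p[:,:2].astype(np.float32)),np.median(p[:,2]))
    m=(C[...,2]>.006)&(C[...,2]<.03)&(np.hypot(*(C[...,:2]-P[285,368,:2]).transpose(2,0,1))<.2)
    n,l=cv2.connectedComponents(m.astype(np.uint8)); k=l[285,368] if nm=="scene" else np.bincount(l[m]).argmax()
    p=C[l==k]; print("tray",len(p),cv2.minAreaRect(p[:,:2].astype(np.float32)))
```

```text
table [0.5851 0.2207 0.0447]
vial [ 0.5782 -0.0044  0.0481]
beaker [ 0.6738 -0.0249  0.0221]
tape [ 0.4281 -0.0134  0.0172]
tray1 [ 0.4862 -0.2412  0.011 ]
handle [ 0.5457 -0.2918  0.0205]
head [ 0.6569 -0.3024  0.0047]
cal [ 0.5872 -0.2101  0.0151]
scene table 0.5949119329452515 0.2315763682126999 0.047081999480724335 0.04152995256752379
handle n 563 ((0.5474610328674316, -0.29145047068595886), (0.021444501355290413, 0.12566833198070526), 82.36288452148438) 0.0218494279639167
tray 6222 ((0.5899048447608948, -0.2556351125240326), (0.17120613157749176, 0.24106957018375397), 82.06307983398438)
side table 0.592254102230072 0.23258522152900696 0.045727960765361786 0.04233721522650578
handle n 482 ((0.5474869608879089, -0.28947287797927856), (0.022651061415672302, 0.12607471644878387), 83.12606048583984) 0.02244925122518164
tray 4806 ((0.58957439661026, -0.2540872395038605), (0.17286022007465363, 0.23855097591876984), 82.03394317626953)
```

Call:
jog_arm(
  steps=[
    {"delta_rot":[0,0,0],"linear":[-0.041,-0.0163,-0.002],"grip":0.085},
    {"delta_rot":[0,0,0],"linear":[-0.041,-0.0163,-0.002],"grip":0.085},
    {"delta_rot":[0,0,0],"linear":[-0.041,-0.0163,-0.002],"grip":0.085},
    {"delta_rot":[0,0,0],"linear":[-0.041,-0.0163,-0.002],"grip":0.085},
    {"delta_rot":[0,0,0],"linear":[-0.041,-0.0163,-0.002],"grip":0.085},
    {"delta_rot":[0,0,0],"linear":[-0.041,-0.0163,-0.002],"grip":0.085},
    {"delta_rot":[0,0,0],"linear":[-0.041,-0.0163,-0.002],"grip":0.085},
    {"delta_rot":[0,0,0],"linear":[-0.041,-0.0163,-0.002],"grip":0.085},
    {"delta_rot":[0,0,0],"linear":[-0.041,-0.0163,-0.002],"grip":0.085},
    {"delta_rot":[0,0,0],"linear":[-0.041,-0.0163,-0.002],"grip":0.085},
  ],
)

```text
t: 1.15
tool_pos: [0.5723, 0.2328, 0.251]
tool_rot: [-0.71, -3.06, 0.0]
contact_force: [1.2, 0.7, -0.7]
opening: 0.0849
grip_force: 0.0
```

Call:
jog_arm(
  steps=[
    {"delta_rot":[0,0,-6.5],"linear":[0,0,0],"grip":0.085},
    {"delta_rot":[0,0,-6.5],"linear":[0,0,0],"grip":0.085},
    {"delta_rot":[0,0,-6.5],"linear":[0,0,0],"grip":0.085},
    {"delta_rot":[0,0,-6.5],"linear":[0,0,0],"grip":0.085},
    {"delta_rot":[0,0,0],"linear":[0,0,0],"grip":0.085},
    {"delta_rot":[0,0,0],"linear":[0,0,0],"grip":0.085},
  ],
)

```text
t: 1.75
tool_pos: [0.5714, 0.2343, 0.251]
tool_rot: [-0.007, -3.141, 0.0]
contact_force: [0.3, -0.2, 0.5]
opening: 0.0852
grip_force: 0.0
```

Run:
```python
from h import *
c=cam("wrist"); pickle.dump(c,open("w1.pkl","wb")); o=ctrl.get_obs(); print(o["t"],o["tool_pos"],Rn.from_rotvec(o["tool_rot"]).as_matrix())
save("w1.png",c[0])
```

```text
1.8 [0.5714 0.2344 0.251 ] [[-1.      0.0039 -0.0004]
 [ 0.0039  1.     -0.0001]
 [ 0.0004 -0.0001 -1.    ]]
```

View pics/w1.png

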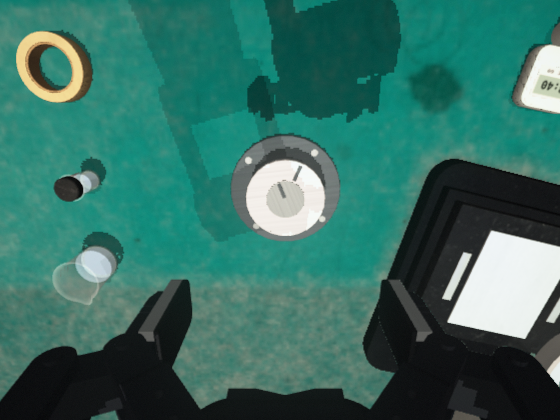

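The stage is seen from above: table centre about (285,198), slot pointing to the upper left (280,187), dark line to the upper right (297,173), four foot screws at (249,160), (315,153), (322,219), (257,227).

Run:
```python
from h import *
c=pickle.load(open("w1.pkl","rb")); im=c[0]; k=c[2:]; g=im.max(2).astype(int)
sc=toplane([(249,160),(315,153),(322,219),(257,227)],.008,*k); ctr=sc.mean(0); print("screws",sc,ctr)
d=sc-ctr; a=np.unwrap(4*np.arctan2(d[:,1],d[:,0]))/4; print("screw r",np.hypot(*d[:,:2].T),"stage yaw mod 90 (if at 45deg)",np.degrees(((np.arctan2(d[:,1],d[:,0])-np.pi/4+np.pi/4)%(np.pi/2))-np.pi/4))
P=cloud(c[1],*k); v,u=np.indices(g.shape)
T=toplane(np.c_[u.ravel(),v.ravel()],.042,*k)[:,:2].reshape(*g.shape,2)
m=(abs(P[...,2]-.042)<.005)&(np.hypot(*(T-ctr[:2]).transpose(2,0,1))<.055)
(cx,cy),r=cv2.minEnclosingCircle(T[m].astype(np.float32)); print("table",cx,cy,r,"med z",np.median(P[m][:,2]))
e=cv2.fitEllipse(max(cv2.findContours(m.astype(np.uint8),0,1)[0],key=len)); tc=toplane(e[0],.042,*k)[0]; print("ell ctr",e[0],tc)
rr=np.hypot(*(T-tc[:2]).transpose(2,0,1))
dk=((g<130)&(rr<.036)).astype(np.uint8)
n,l,st,ce=cv2.connectedComponentsWithStats(dk)
for i in range(1,n):
    p=T[l==i]
    if len(p)<8: continue
    w,V=np.linalg.eigh(np.cov(p.T)); x=V[:,1]*np.sign(V[0,1]); print(len(p),ce[i],"mean",p.mean(0)-tc[:2],"axis yaw",np.arctan2(x[1],x[0]),"std",w**.5, "radial yaw",np.arctan2(*(-(p.mean(0)-tc[:2]))[::-1]))
```

```text
screws [[0.5548 0.1925 0.008 ]
 [0.547  0.2689 0.008 ]
 [0.6281 0.2796 0.008 ]
 [0.6384 0.1991 0.008 ]] [0.5921 0.235  0.008 ]
screw r [0.0566 0.0564 0.0573 0.0586] stage yaw mod 90 (if at 45deg) [3.7979 8.0654 6.0658 7.2235]
table 0.5918089151382446 0.23367895185947418 0.044048819690942764 med z 0.04257273614149352
ell ctr (284.7318420410156, 197.31600952148438) [0.5901 0.2339 0.042 ]
18 [295.5    176.3333] mean [-0.0235  0.0117] axis yaw -0.32585418992285203 std [0.0007 0.0024] radial yaw -0.46208046898521077
31 [281.0645 189.9677] mean [-0.0083 -0.004 ] axis yaw 0.37406039042462075 std [0.0007 0.0046] radial yaw 0.4430778938932004
```

Call:
jog_arm(
  steps=[
    {"delta_rot":[0,0,0],"linear":[0.0024,-0.049,0],"grip":0.085},
    {"delta_rot":[0,0,0],"linear":[0.0024,-0.049,0],"grip":0.085},
    {"delta_rot":[0,0,0],"linear":[0.0024,-0.049,0],"grip":0.085},
    {"delta_rot":[0,0,0],"linear":[0.0024,-0.049,0],"grip":0.085},
    {"delta_rot":[0,0,0],"linear":[0.0024,-0.049,0],"grip":0.085},
    {"delta_rot":[0,0,0],"linear":[0.0024,-0.049,0],"grip":0.085},
    {"delta_rot":[0,0,0],"linear":[0.0024,-0.049,0],"grip":0.085},
    {"delta_rot":[0,0,0],"linear":[0.0024,-0.049,0],"grip":0.085},
    {"delta_rot":[0,0,0],"linear":[0.0024,-0.049,0],"grip":0.085},
    {"delta_rot":[0,0,0],"linear":[0.0024,-0.049,0],"grip":0.085},
  ],
)

```text
t: 2.8
tool_pos: [0.5461, -0.2575, 0.2514]
tool_rot: [0.006, 3.141, -0.0]
contact_force: [-0.1, 0.6, -0.1]
opening: 0.0853
grip_force: 0.0
```

Call:
jog_arm(
  steps=[
    {"delta_rot":[0,0,0],"linear":[0,-0.035,0.03],"grip":0.06},
    {"delta_rot":[0,0,3.9],"linear":[0,0,0.03],"grip":0.06},
    {"delta_rot":[0,0,3.9],"linear":[0,0,0.02],"grip":0.06},
    {"delta_rot":[0,0,0],"linear":[0,0,0],"grip":0.06},
    {"delta_rot":[0,0,0],"linear":[0,0,0],"grip":0.06},
  ],
)

```text
t: 3.3
tool_pos: [0.5465, -0.2905, 0.1715]
tool_rot: [-0.216, -3.134, -0.0]
contact_force: [0.2, 0.7, -0.1]
opening: 0.0606
grip_force: 0.0
```

```bash
cat > sp.py <<'E'
from h import *
def handle(c,z=.023,near=None,zmin=.016):
    """handle-top centre, yaw, size on plane z from dark mask"""
    im,k=c[0],c[2:]; P=cloud(c[1],*k)
    m=(im.max(2)<70)&(P[...,2]>zmin)&(P[...,2]<zmin+.016)
    if near is not None: m&=np.hypot(*(P[...,:2]-np.array(near)).transpose(2,0,1))<.09
    n,l,st,ce=cv2.connectedComponentsWithStats(m.astype(np.uint8)); i=1+st[1:,4].argmax()
    uv=np.argwhere(l==i)[:,::-1]; X=toplane(uv,z,*k)[:,:2]
    r=cv2.minAreaRect(X.astype(np.float32)); B=cv2.boxPoints(r); e=[B[1]-B[0],B[2]-B[1]]; e=max(e,key=np.linalg.norm); e=e*np.sign(e[0])
    return np.array(r[0]),np.arctan2(e[1],e[0]),r[1],np.median(P[l==i][:,2]),uv.mean(0)
E
python3 - <<'E'
from sp import *
c=cam("wrist"); pickle.dump(c,open("w2.pkl","wb")); save("w2.png",c[0])
o=ctrl.get_obs(); print(o["tool_pos"],Rn.from_rotvec(o["tool_rot"]).as_matrix())
print(handle(c,near=(.5475,-.2905)))
E
```

```text
[ 0.5472 -0.2908  0.1728] [[-0.9906  0.1367  0.0017]
 [ 0.1367  0.9906 -0.0012]
 [-0.0018 -0.0009 -1.    ]]
(array([ 0.5433, -0.2885]), np.float32(-0.124102786), (0.020567571744322777, 0.12066593021154404), np.float64(0.0232273460303664), array([286.3219, 183.1596]))
```

View pics/w2.png

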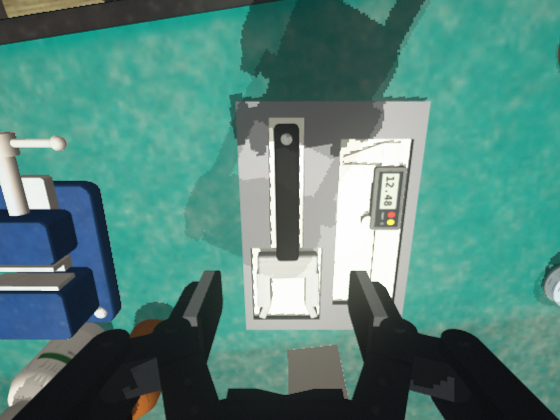

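The tray corners are at (238,100), (430,100), (403,330) and (247,329). The spanner handle runs from (287,124) to (288,260), and the head is below it at (253–322, 250–318).

Run:
```python
from sp import *
c=pickle.load(open("w2.pkl","rb")); k=c[2:]; P=cloud(c[1],*k)
T=toplane([(238,100),(430,100),(403,330),(247,329)],.012,*k); print("tray",T,T.mean(0), np.linalg.norm(T-np.roll(T,-1,0),axis=1))
for a,b in ((0,3),(1,2)): d=T[b]-T[a]; print("yaw",np.arctan2(d[1],d[0]))
m=(abs(P[...,2]-.012)<.003)&(np.hypot(P[...,0]-.59,P[...,1]+.255)<.16)&(c[0].max(2)<200)
uv=np.argwhere(m)[:,::-1]; X=toplane(uv,.012,*k)[:,:2]; r=cv2.minAreaRect(X.astype(np.float32)); print(r)
H=toplane([(275,124),(299,124),(299,260),(277,260)],.023,*k); print("handle",H.mean(0),np.linalg.norm(H-np.roll(H,-1,0),axis=1), np.arctan2(*(H[2]+H[3]-H[0]-H[1])[1::-1]))
d=c[0].astype(int); 
for v in (140,170,200,230,255): row=d[v].max(1); u=np.where(row[265:310]<75)[0]+265; print(v,u.min(),u.max(),toplane([(u.min(),v),(u.max()+1,v)],.023,*k)[:,:2].mean(0))
for nm in("scene","side"):
    print(nm,handle(pickle.load(open(nm+".pkl","rb")),near=(.5475,-.2905)))
```

```text
tray [[ 0.4589 -0.3192  0.012 ]
 [ 0.4815 -0.1558  0.012 ]
 [ 0.718  -0.1839  0.012 ]
 [ 0.6935 -0.3527  0.012 ]] [ 0.588  -0.2529  0.012 ] [0.165  0.2382 0.1706 0.2369]
yaw -0.14160606482476426
yaw -0.11826600998891906
((0.6072744131088257, -0.2576349377632141), (0.1681966334581375, 0.2756012976169586), 82.2137680053711)
handle [ 0.5473 -0.2883  0.023 ] [0.0203 0.1282 0.0214 0.1282] -0.12732883134871695
140 275 298 [ 0.4969 -0.2819]
170 276 298 [ 0.5229 -0.285 ]
200 276 298 [ 0.5504 -0.2887]
230 277 297 [ 0.5796 -0.2927]
255 277 297 [ 0.6054 -0.2962]
scene (array([ 0.5451, -0.2924]), np.float32(-0.12749155), (0.02290099300444126, 0.12755566835403442), np.float64(0.021935360099795218), array([370.0745, 299.6879]))
side (array([ 0.545 , -0.2934]), np.float32(-0.123293556), (0.027323557063937187, 0.12913234531879425), np.float64(0.022566746119327814), array([329.2543, 288.903 ]))
```

Call:
jog_arm(
  steps=[
    {"delta_rot":[0,0,-0.3],"linear":[0,0.0019,0.02],"grip":0.04},
    {"delta_rot":[0,0,0],"linear":[0,0,0.025],"grip":0.04},
    {"delta_rot":[0,0,0],"linear":[0,0,0.025],"grip":0.04},
    {"delta_rot":[0,0,0],"linear":[0,0,0.025],"grip":0.04},
    {"delta_rot":[0,0,0],"linear":[0,0,0.025],"grip":0.04},
    {"delta_rot":[0,0,0],"linear":[0,0,0.015],"grip":0.04},
    {"delta_rot":[0,0,0],"linear":[0,0,0.01],"grip":0.04},
    {"delta_rot":[0,0,0],"linear":[0,0,0.008],"grip":0.04},
    {"delta_rot":[0,0,0],"linear":[0,0,0.005],"grip":0.04},
    {"delta_rot":[0,0,0],"linear":[0,0,0],"grip":0.04},
  ],
)

```text
t: 4.35
tool_pos: [0.5468, -0.2888, 0.0134]
tool_rot: [0.208, 3.135, -0.0]
contact_force: [-0.0, 0.0, -0.2]
opening: 0.0398
grip_force: 0.0
```

Call:
jog_arm(
  newtons=60,
  steps=[
    {"delta_rot":[0,0,0],"linear":[0,0,0],"grip":0.024},
    {"delta_rot":[0,0,0],"linear":[0,0,0],"grip":0.015},
    {"delta_rot":[0,0,0],"linear":[0,0,0],"grip":0.01},
    {"delta_rot":[0,0,0],"linear":[0,0,0],"grip":0.01},
    {"delta_rot":[0,0,0],"linear":[0,0,0],"grip":0.01},
  ],
)

```text
t: 4.85
tool_pos: [0.5474, -0.2892, 0.0145]
tool_rot: [0.209, 3.133, -0.002]
contact_force: [0.3, 0.6, 5.4]
opening: 0.0203
grip_force: 61.1
```

Call:
jog_arm(
  newtons=110,
  steps=[
    {"delta_rot":[0,0,0],"linear":[0,0,-0.001],"grip":0.005},
    {"delta_rot":[0,0,0],"linear":[0,0,0],"grip":0.005},
    {"delta_rot":[0,0,0],"linear":[0,0,-0.004],"grip":0.005},
    {"delta_rot":[0,0,0],"linear":[0,0,-0.01],"grip":0.005},
    {"delta_rot":[0,0,0],"linear":[0,0,-0.02],"grip":0.005},
    {"delta_rot":[0,0,0],"linear":[0,0,-0.03],"grip":0.005},
    {"delta_rot":[0,0,0],"linear":[0,0,-0.035],"grip":0.005},
    {"delta_rot":[0,0,0],"linear":[0,0,-0.02],"grip":0.005},
    {"delta_rot":[0,0,0],"linear":[0,0,0],"grip":0.005},
    {"delta_rot":[0,0,0],"linear":[0,0,0],"grip":0.005},
  ],
)

```text
t: 5.85
tool_pos: [0.5463, -0.2885, 0.1328]
tool_rot: [-0.209, -3.134, -0.0]
contact_force: [-0.8, -0.8, -2.0]
opening: 0.0185
grip_force: 108.8
```

Run:
```python
from h import *
ims=[]
for n in ("scene","side","wrist"):
    c=cam(n); pickle.dump(c,open("l_%s.pkl"%n,"wb")); ims.append(c[0])
save("l.png",np.hstack([ims[0][180:400,240:520],cv2.resize(ims[1][160:380,200:480],(280,220)),cv2.resize(ims[2],(240,220))]))
print(ctrl.get_obs()["tool_pos"],ctrl.get_obs()["wrist_torque"],ctrl.get_obs()["opening"])
```

```text
[ 0.5454 -0.2878  0.1307] [ 0.017   0.0984 -0.0255] 0.01815189478316469
```

View pics/l.png

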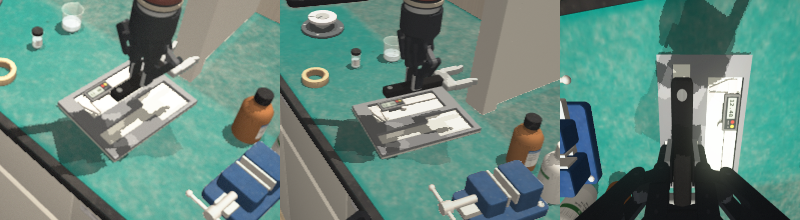

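Spanner lifted: it appears held with the head pointing forward. I'll check its pitch and slip.

```bash
cat >> sp.py <<'E'
def held(n,c,h):
    """points of spanner in tool heading coords (a ahead, b left) around TCP with z near spanner; prints z by a"""
    o=ctrl.get_obs(); p=np.array(o["tool_pos"]); Rm=Rn.from_rotvec(o["tool_rot"]).as_matrix(); f=-Rm[:,0]; l=Rm[:,1]
    P=cloud(c[1],*c[2:]).reshape(-1,3); P=P[np.isfinite(P[:,0])]-p; A=np.c_[P@f,P@l,P@Rm[:,2]*-1]
    for a0,a1 in ((-.066,-.05),(-.05,-.035),(-.035,-.02),(.03,.05),(.06,.07),(.07,.08),(.08,.1),(.1,.115),(.115,.125),(.125,.135),(.135,.15)):
        q=A[(A[:,0]>a0)&(A[:,0]<a1)&(abs(A[:,1])<.04)&(abs(A[:,2]-h)<.03)]
        if len(q)>5: print(n,a0,a1,len(q),"z med/90%%",np.round(np.percentile(q[:,2],[50,90]),4),"b",np.round(np.percentile(q[:,1],[2,98]),4))
E
python3 - <<'E'
from sp import *
for n in ("scene","side","wrist"): held(n,pickle.load(open("l_%s.pkl"%n,"rb")),.0)
E
```

```text
scene -0.066 -0.05 128 z med/90%% [0.007  0.0109] b [-0.0127  0.0077]
scene -0.05 -0.035 99 z med/90%% [0.0095 0.0109] b [-0.013   0.0072]
scene -0.035 -0.02 100 z med/90%% [0.0095 0.0108] b [-0.013   0.0081]
scene 0.06 0.07 63 z med/90%% [0.0031 0.0095] b [-0.0311  0.0045]
scene 0.07 0.08 48 z med/90%% [0.0057 0.0075] b [-0.0309  0.011 ]
scene 0.08 0.1 89 z med/90%% [0.005  0.0072] b [-0.0327  0.0148]
scene 0.1 0.115 63 z med/90%% [0.005  0.0075] b [-0.0324  0.0161]
scene 0.115 0.125 47 z med/90%% [0.0052 0.0063] b [-0.0328  0.0224]
scene 0.125 0.135 47 z med/90%% [0.005  0.0065] b [-0.0315  0.0289]
scene 0.135 0.15 8 z med/90%% [0.0037 0.0052] b [-0.0309  0.0284]
side -0.066 -0.05 95 z med/90%% [0.0059 0.01  ] b [-0.0116  0.0083]
side -0.05 -0.035 90 z med/90%% [0.0077 0.0105] b [-0.0122  0.008 ]
side -0.035 -0.02 85 z med/90%% [0.008  0.0102] b [-0.0116  0.0082]
side 0.03 0.05 105 z med/90%% [0.0078 0.0097] b [-0.0114  0.0079]
side 0.06 0.07 110 z med/90%% [0.0037 0.0082] b [-0.0301  0.0265]
side 0.07 0.08 96 z med/90%% [0.0047 0.006 ] b [-0.0297  0.0275]
side 0.08 0.1 160 z med/90%% [0.0046 0.0057] b [-0.0316  0.031 ]
side 0.1 0.115 114 z med/90%% [0.003  0.0054] b [-0.0312  0.0322]
side 0.115 0.125 62 z med/90%% [0.003  0.0052] b [-0.031   0.0297]
side 0.125 0.135 53 z med/90%% [0.0014 0.0051] b [-0.0301  0.029 ]
wrist -0.066 -0.05 1954 z med/90%% [0.0086 0.0098] b [-0.0107  0.0099]
wrist -0.05 -0.035 1705 z med/90%% [0.0088 0.0096] b [-0.0108  0.0101]
wrist -0.035 -0.02 1530 z med/90%% [0.0087 0.0096] b [-0.0107  0.0101]
wrist 0.03 0.05 1342 z med/90%% [0.0084 0.0091] b [-0.0105  0.0105]
wrist 0.06 0.07 534 z med/90%% [0.0021 0.0083] b [-0.0164  0.016 ]
```

Run:
```python
from h import *
c=pickle.load(open("w1.pkl","rb")); k=c[2:]; g=c[0].astype(float).mean(2); v,u=np.indices(g.shape)
T=toplane(np.c_[u.ravel(),v.ravel()],.042,*k)[:,:2].reshape(*g.shape,2); tc=np.array([.591,.2338])
for nm,m0 in (("slot",(295-30,281-14,190,9)),("line",(0,295.5,176.3,11))):
    cu,cv,r=m0[1:] if nm=="line" else (281,190,9)
    w=np.hypot(u-cu,v-cv)<r; rr=np.hypot(*(T-tc).transpose(2,0,1)); w&=(rr<.0175) if nm=="slot" else (rr>.02)&(rr<.04)
    b=np.percentile(g[w],70); W=np.clip(b-25-g,0,None)*w; X=T[w]; W=W[w]; mu=np.average(X,0,W) if 0 else np.average(X,axis=0,weights=W)
    e,V=np.linalg.eigh(np.cov(X.T,aweights=W)); x=V[:,1]*np.sign(V[0,1]); n=np.array([-x[1],x[0]])
    print(nm,mu,"yaw",np.arctan2(x[1],x[0]),"std",e**.5,"offset of axis from ctr",n@(mu-tc))
P=cloud(*[pickle.load(open("scene.pkl","rb"))[i] for i in (1,2,3,4)])
m=(abs(P[...,1]-.12)<.03)&(P[...,0]>.2)&(P[...,0]<.45)
for x in np.arange(.22,.45,.02): q=P[m&(abs(P[...,0]-x)<.01)]; print(round(x,2),len(q),np.percentile(q[:,2],[5,50,98]) if len(q) else "")
```

```text
slot [0.5823 0.2302] yaw 0.36871669927381806 std [0.0011 0.0046] offset of axis from ctr -0.00025770266751911627
line [0.5642 0.2468] yaw -0.3310215533198969 std [0.0014 0.0053] offset of axis from ctr 0.0035492029750598965
0.22 0 
0.24 0 
0.26 0 
0.28 0 
0.3 0 
0.32 0 
0.34 13 [-0.8542 -0.8499 -0.8397]
0.36 95 [-0.8541 -0.0202 -0.0037]
0.38 280 [-0.8545 -0.0025  0.0012]
0.4 1895 [-0.7814 -0.307   0.0005]
0.42 300 [-0.8541 -0.0028  0.0015]
0.44 177 [-0.852  -0.0009  0.0016]
```

Call:
jog_arm(
  steps=[
    {"delta_rot":[0,0,0],"linear":[0.0193,0.0417,-0.001],"grip":0.005},
    {"delta_rot":[0,0,0],"linear":[0.0193,0.0417,-0.001],"grip":0.005},
    {"delta_rot":[0,0,0],"linear":[0.0193,0.0417,-0.001],"grip":0.005},
    {"delta_rot":[0,0,0],"linear":[0.0193,0.0417,0],"grip":0.005},
    {"delta_rot":[0,0,0],"linear":[0.0193,0.0417,0],"grip":0.005},
    {"delta_rot":[0,0,0],"linear":[0.0193,0.0417,0],"grip":0.005},
    {"delta_rot":[0,0,0],"linear":[0.0193,0.0417,0],"grip":0.005},
    {"delta_rot":[0,0,0],"linear":[0.0193,0.0417,0],"grip":0.005},
    {"delta_rot":[0,0,0],"linear":[0.0193,0.0417,0],"grip":0.005},
    {"delta_rot":[0,0,0],"linear":[0.0193,0.0417,0],"grip":0.005},
  ],
)

```text
t: 7.0
tool_pos: [0.4089, 0.1516, 0.1349]
tool_rot: [-0.209, -3.133, 0.001]
contact_force: [1.1, 1.6, -2.0]
opening: 0.018
grip_force: 108.9
```

Call:
jog_arm(
  steps=[
    {"delta_rot":[0,0,-6],"linear":[0,0,0],"grip":0.005},
    {"delta_rot":[0,0,-6],"linear":[0,0,0],"grip":0.005},
    {"delta_rot":[0,0,-6],"linear":[0,0,0],"grip":0.005},
    {"delta_rot":[0,0,-6],"linear":[0,0,0],"grip":0.005},
    {"delta_rot":[0,0,-6],"linear":[0,0,0],"grip":0.005},
    {"delta_rot":[0,0,0],"linear":[0,0,0.04],"grip":0.005},
    {"delta_rot":[0,0,0],"linear":[0,0,0.035],"grip":0.005},
    {"delta_rot":[0,0,0],"linear":[0,0,0.02],"grip":0.005},
    {"delta_rot":[0,0,0],"linear":[0,0,0],"grip":0.005},
    {"delta_rot":[0,0,0],"linear":[0,0,0],"grip":0.005},
  ],
)

```text
t: 8.0
tool_pos: [0.41, 0.15, 0.0407]
tool_rot: [0.609, -3.08, -0.0]
contact_force: [0.1, -0.9, -0.9]
opening: 0.0183
grip_force: 108.9
```

```bash
cat > st.py <<'E'
from h import *
C=np.array([.5915,.2338])
def st(D=.105,C=C,yaw=None):
    o=ctrl.get_obs(); p=np.array(o["tool_pos"]); M=Rn.from_rotvec(o["tool_rot"]).as_matrix(); f=-M[:,0]
    y=np.arctan2(f[1],f[0]); d=np.append(C,p[2])-p
    print("t",round(o["t"],2),"tcp",p,"yaw",round(y,4),"tilt",M[2,:2],"F",np.array(o["contact_force"]),"T",np.array(o["wrist_torque"]),"op",o["opening"])
    print("C in tool: ahead",d@f,"left",d@M[:,1])
E
python3 - <<'E'
from st import *
from sp import *
st(); 
for n in("scene","side"):
    c=cam(n); pickle.dump(c,open("n_%s.pkl"%n,"wb")); held(n,c,0)
E
```

```text
t 8.0 tcp [0.41   0.15   0.0407] yaw 0.3907 tilt [0.0021 0.0004] F [ 0.1252 -0.8635 -0.9131] T [-0.0354  0.0156  0.0062] op 0.01825906649255091
C in tool: ahead 0.19973837918473947 left 0.008328453366368319
scene -0.066 -0.05 95 z med/90%% [0.0044 0.0076] b [-0.0136  0.0072]
scene -0.05 -0.035 63 z med/90%% [0.0055 0.0077] b [-0.014   0.0065]
scene -0.035 -0.02 61 z med/90%% [0.0055 0.0075] b [-0.0142  0.0063]
scene 0.03 0.05 20 z med/90%% [-0.0029  0.0015] b [-0.0141 -0.0112]
scene 0.06 0.07 59 z med/90%% [-0.0004  0.0037] b [-0.0318  0.0135]
scene 0.07 0.08 39 z med/90%% [0.0006 0.0039] b [-0.0321  0.018 ]
scene 0.08 0.1 65 z med/90%% [0.0011 0.0031] b [-0.0343  0.0237]
scene 0.1 0.115 47 z med/90%% [0.0014 0.004 ] b [-0.0337  0.0254]
scene 0.115 0.125 27 z med/90%% [0.0008 0.0023] b [-0.033   0.0247]
scene 0.125 0.135 28 z med/90%% [0.0002 0.0021] b [-0.0319  0.0279]
side -0.066 -0.05 60 z med/90%% [0.0036 0.009 ] b [-0.013  0.007]
side -0.05 -0.035 40 z med/90%% [0.0068 0.0092] b [-0.0128  0.0055]
side -0.035 -0.02 44 z med/90%% [0.0053 0.0087] b [-0.0135  0.0048]
side 0.03 0.05 51 z med/90%% [0.0064 0.0084] b [-0.0149  0.0068]
side 0.06 0.07 50 z med/90%% [0.0008 0.0066] b [-0.0308  0.027 ]
side 0.07 0.08 42 z med/90%% [0.0031 0.0046] b [-0.0307  0.0212]
side 0.08 0.1 71 z med/90%% [0.0022 0.0045] b [-0.0322  0.0293]
side 0.1 0.115 54 z med/90%% [0.0014 0.0045] b [-0.033   0.0282]
side 0.115 0.125 31 z med/90%% [0.0018 0.0042] b [-0.0328  0.0283]
side 0.125 0.135 19 z med/90%% [-0.0018  0.0022] b [-0.0315  0.0278]
```

Run:
```python
from st import *
from sp import *
st(); c=cam("wrist"); pickle.dump(c,open("n_wrist.pkl","wb")); held("wrist",c,0); st()
```

```text
t 8.1 tcp [0.4118 0.1504 0.0427] yaw 0.3907 tilt [-0.0023 -0.0005] F [ 0.4206  0.1891 -0.9488] T [-0.013   0.0352 -0.0299] op 0.018339631405719863
C in tool: ahead 0.19795308405384845 left 0.008684608678507616
wrist -0.066 -0.05 1985 z med/90%% [0.0082 0.0094] b [-0.0106  0.01  ]
wrist -0.05 -0.035 1699 z med/90%% [0.0084 0.0093] b [-0.0107  0.0102]
wrist -0.035 -0.02 1533 z med/90%% [0.0083 0.0092] b [-0.0106  0.0103]
wrist 0.03 0.05 1340 z med/90%% [0.0079 0.0087] b [-0.0104  0.0106]
wrist 0.06 0.07 490 z med/90%% [0.0017 0.0077] b [-0.0163  0.0162]
t 8.15 tcp [0.412  0.1504 0.0429] yaw 0.3907 tilt [-0.0029 -0.0006] F [-0.1678  0.6189 -1.9634] T [0.0284 0.0366 0.0212] op 0.018090115688129405
C in tool: ahead 0.1977210759169909 left 0.008723177363721215
```

Call:
jog_arm(
  steps=[
    {"delta_rot":[0,0,0],"linear":[0.005,0.004,0],"grip":0.005},
    {"delta_rot":[0,0,0],"linear":[0,0.0045,0.007],"grip":0.005},
    {"delta_rot":[0,0,0],"linear":[0,0,0.008],"grip":0.005},
    {"delta_rot":[0,0,0],"linear":[0,0,0.006],"grip":0.005},
    {"delta_rot":[0,0,0],"linear":[0,0,0],"grip":0.005},
    {"delta_rot":[0,0,0],"linear":[0,0,0],"grip":0.005},
    {"delta_rot":[0,0,0],"linear":[0,0,0],"grip":0.005},
    {"delta_rot":[0,0,0],"linear":[0,0,0],"grip":0.005},
  ],
)

```text
t: 8.95
tool_pos: [0.4032, 0.1562, 0.0206]
tool_rot: [-0.609, 3.081, 0.0]
contact_force: [0.4, 0.4, -0.9]
opening: 0.0183
grip_force: 109.0
```

Run:
```python
from st import *
st(); c=cam("scene");d=cam("side"); st()
a=cv2.resize(c[0][130:230,170:300],(520,400),interpolation=cv2.INTER_CUBIC)[:,:400]; b=cv2.resize(d[0][140:240,190:290],(400,400),interpolation=cv2.INTER_CUBIC)
save("e.png",np.hstack([a,b]))
```

```text
t 8.95 tcp [0.4032 0.1562 0.0206] yaw 0.3905 tilt [-0.0006 -0.0001] F [ 0.3521  0.4354 -0.8685] T [-0.0269  0.0874 -0.0019] op 0.018308491227846287
C in tool: ahead 0.2037197362869807 left 8.678985211682697e-05
t 9.05 tcp [0.4031 0.1562 0.0206] yaw 0.3906 tilt [-0.0006 -0.0001] F [ 0.1205 -0.6432 -1.9625] T [-0.0097  0.0615 -0.0147] op 0.01844243066267729
C in tool: ahead 0.20376137024793872 left 6.78735545708756e-05
```

View pics/e.png

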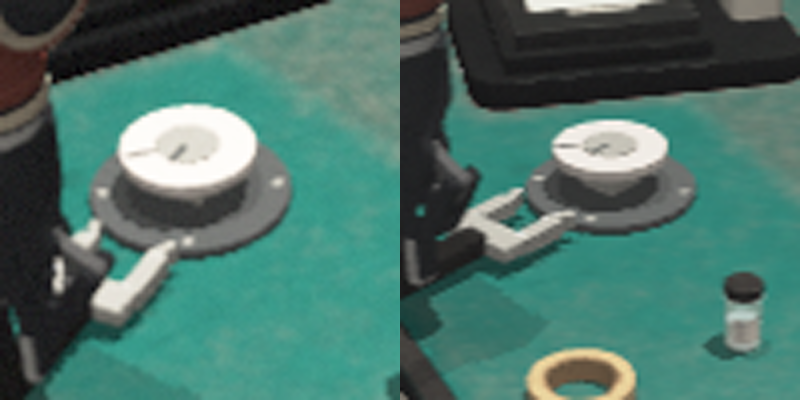

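The jaw is in front of the foot, low and aimed at the nut, with the slot parallel to the spanner. Now sliding it on.

Call:
jog_arm(
  steps=[
    {"delta_rot":[0,0,0],"linear":[-0.008,0,0],"grip":0.005},
    {"delta_rot":[0,0,0],"linear":[-0.01,0,0],"grip":0.005},
    {"delta_rot":[0,0,0],"linear":[-0.01,0,0],"grip":0.005},
    {"delta_rot":[0,0,0],"linear":[-0.01,0,0],"grip":0.005},
    {"delta_rot":[0,0,0],"linear":[-0.008,0,0],"grip":0.005},
    {"delta_rot":[0,0,0],"linear":[-0.006,0,0],"grip":0.005},
    {"delta_rot":[0,0,0],"linear":[-0.006,0,0],"grip":0.005},
    {"delta_rot":[0,0,0],"linear":[-0.004,0,0],"grip":0.005},
    {"delta_rot":[0,0,0],"linear":[0,0,0],"grip":0.005},
  ],
)

```text
t: 9.95
tool_pos: [0.4606, 0.1799, 0.0204]
tool_rot: [-0.61, 3.082, 0.0]
contact_force: [-0.5, 0.7, -2.7]
opening: 0.0182
grip_force: 109.0
```

Call:
jog_arm(
  steps=[
    {"delta_rot":[0,0,0],"linear":[-0.004,0,0],"grip":0.005},
    {"delta_rot":[0,0,0],"linear":[-0.004,0,0],"grip":0.005},
    {"delta_rot":[0,0,0],"linear":[-0.004,0,0],"grip":0.005},
    {"delta_rot":[0,0,0],"linear":[0,0,0],"grip":0.005},
  ],
)

```text
t: 10.35
tool_pos: [0.4718, 0.1845, 0.0205]
tool_rot: [-0.61, 3.081, 0.0]
contact_force: [0.4, -0.1, -2.2]
opening: 0.0184
grip_force: 109.0
```

Run:
```python
from st import *
st()
```

```text
t 10.35 tcp [0.4718 0.1845 0.0205] yaw 0.3907 tilt [-0.0006 -0.0001] F [ 0.3664 -0.1194 -2.1889] T [-0.0389  0.0151 -0.0395] op 0.01836123075823099
C in tool: ahead 0.12941913909897582 left 2.4903133954680443e-05
```

Call:
jog_arm(
  steps=[
    {"delta_rot":[0,0,0],"linear":[-0.004,0,0],"grip":0.005},
    {"delta_rot":[0,0,0],"linear":[-0.004,0,0],"grip":0.005},
    {"delta_rot":[0,0,0],"linear":[-0.004,0,0],"grip":0.005},
    {"delta_rot":[0,0,0],"linear":[0,0,0],"grip":0.005},
  ],
)

```text
t: 10.75
tool_pos: [0.483, 0.1891, 0.0205]
tool_rot: [-0.61, 3.081, 0.0]
contact_force: [-0.6, 0.4, -1.0]
opening: 0.0182
grip_force: 109.0
```

Call:
jog_arm(
  steps=[
    {"delta_rot":[0,0,0],"linear":[-0.004,0,0],"grip":0.005},
    {"delta_rot":[0,0,0],"linear":[-0.004,0,0],"grip":0.005},
    {"delta_rot":[0,0,0],"linear":[-0.003,0,0],"grip":0.005},
    {"delta_rot":[0,0,0],"linear":[0,0,0],"grip":0.005},
  ],
)

```text
t: 11.15
tool_pos: [0.493, 0.1932, 0.0204]
tool_rot: [-0.61, 3.081, -0.0]
contact_force: [-0.2, -0.1, -1.4]
opening: 0.0183
grip_force: 109.0
```

Call:
jog_arm(
  steps=[
    {"delta_rot":[0,0,0],"linear":[-0.001,0,0],"grip":0.005},
    {"delta_rot":[0,0,0],"linear":[-0.001,0,0],"grip":0.005},
    {"delta_rot":[0,0,0],"linear":[0,0,0],"grip":0.005},
  ],
)

```text
t: 11.45
tool_pos: [0.4944, 0.1939, 0.0203]
tool_rot: [-0.61, 3.082, -0.0]
contact_force: [-0.1, 0.0, -1.9]
opening: 0.0185
grip_force: 109.0
```

Run:
```python
from st import *
st()
```

```text
t 11.45 tcp [0.4944 0.1939 0.0203] yaw 0.3907 tilt [-0. -0.] F [-0.138   0.0121 -1.8906] T [-0.032   0.0805  0.0189] op 0.01847925827513061
C in tool: ahead 0.1050054310068819 left -4.5461178578253785e-05
```

Call:
jog_arm(
  steps=[
    {"delta_rot":[0,0,0],"linear":[-0.001,0,0],"grip":0.005},
    {"delta_rot":[0,0,0],"linear":[-0.001,0,0],"grip":0.005},
    {"delta_rot":[0,0,0],"linear":[0,0,0],"grip":0.005},
  ],
)

```text
t: 11.75
tool_pos: [0.4963, 0.1946, 0.0203]
tool_rot: [-0.61, 3.082, 0.0]
contact_force: [0.5, 0.5, -2.1]
opening: 0.0181
grip_force: 109.0
```

Call:
jog_arm(
  steps=[
    {"delta_rot":[0,0,0],"linear":[-0.001,0,0],"grip":0.005},
    {"delta_rot":[0,0,0],"linear":[0,0,0],"grip":0.005},
  ],
)

```text
t: 11.95
tool_pos: [0.497, 0.195, 0.0202]
tool_rot: [0.61, -3.081, 0.0]
contact_force: [-0.6, 0.9, -2.8]
opening: 0.0183
grip_force: 109.0
```

Call:
jog_arm(
  steps=[
    {"delta_rot":[0,0,0],"linear":[-0.001,0,0],"grip":0.005},
    {"delta_rot":[0,0,0],"linear":[0,0,0],"grip":0.005},
  ],
)

```text
t: 12.15
tool_pos: [0.4971, 0.1951, 0.0198]
tool_rot: [0.609, -3.079, 0.001]
contact_force: [-3.5, -2.8, 0.3]
opening: 0.0182
grip_force: 109.1
```

Call:
jog_arm(
  steps=[
    {"delta_rot":[0,0,0],"linear":[0.003,0,0],"grip":0.005},
    {"delta_rot":[0,0,3],"linear":[-0.0001,0.0055,0],"grip":0.005},
    {"delta_rot":[0,0,3],"linear":[-0.0001,0.0055,0],"grip":0.005},
    {"delta_rot":[0,0,3],"linear":[-0.0001,0.0055,0],"grip":0.005},
    {"delta_rot":[0,0,0],"linear":[0,0,0],"grip":0.005},
  ],
)

```text
t: 12.65
tool_pos: [0.4906, 0.2099, 0.0206]
tool_rot: [-0.367, 3.118, -0.001]
contact_force: [1.1, -2.2, -2.2]
opening: 0.0186
grip_force: 109.0
```

Run:
```python
from st import *
st()
```

```text
t 12.65 tcp [0.4906 0.2099 0.0206] yaw 0.2345 tilt [-0.0017 -0.001 ] F [ 1.071  -2.2363 -2.2192] T [-0.406  -0.041  -0.0607] op 0.01862735010417412
C in tool: ahead 0.10367940919408691 left -0.00014825590202093917
```

Call:
jog_arm(
  steps=[
    {"delta_rot":[0,0,4],"linear":[-0.0002,0.0073,0],"grip":0.005},
    {"delta_rot":[0,0,4],"linear":[-0.0002,0.0073,0],"grip":0.005},
    {"delta_rot":[0,0,4],"linear":[-0.0002,0.0073,0],"grip":0.005},
    {"delta_rot":[0,0,4],"linear":[-0.0002,0.0073,0],"grip":0.005},
    {"delta_rot":[0,0,4],"linear":[-0.0002,0.0073,0],"grip":0.005},
    {"delta_rot":[0,0,4],"linear":[-0.0002,0.0073,0],"grip":0.005},
    {"delta_rot":[0,0,4],"linear":[-0.0002,0.0073,0],"grip":0.005},
    {"delta_rot":[0,0,0],"linear":[0,0,0],"grip":0.005},
  ],
)

```text
t: 13.45
tool_pos: [0.4909, 0.2605, 0.0205]
tool_rot: [0.397, 3.115, -0.0]
contact_force: [1.3, -2.8, -1.7]
opening: 0.0183
grip_force: 109.0
```

Run:
```python
from st import *
st()
```

```text
t 13.45 tcp [0.4909 0.2605 0.0205] yaw -0.2535 tilt [-0.0013 -0.0001] F [ 1.2985 -2.7742 -1.6561] T [-0.4422 -0.1495 -0.0792] op 0.018342137588743833
C in tool: ahead 0.1040922757787845 left -0.0005668606706836175
```

Expect the stop around yaw −0.5; go on with readings.

Call:
jog_arm(
  steps=[
    {"delta_rot":[0,0,3],"linear":[-0.0002,0.0055,0],"grip":0.005},
    {"delta_rot":[0,0,3],"linear":[-0.0002,0.0055,0],"grip":0.005},
    {"delta_rot":[0,0,3],"linear":[-0.0002,0.0055,0],"grip":0.005},
    {"delta_rot":[0,0,0],"linear":[0,0,0],"grip":0.005},
  ],
)

```text
t: 13.85
tool_pos: [0.4961, 0.2758, 0.0204]
tool_rot: [0.639, 3.075, -0.0]
contact_force: [0.1, -1.9, -1.4]
opening: 0.0184
grip_force: 109.1
```

Call:
jog_arm(
  steps=[
    {"delta_rot":[0,0,2],"linear":[-0.0001,0.0037,0],"grip":0.005},
    {"delta_rot":[0,0,0],"linear":[0,0,0],"grip":0.005},
  ],
)

```text
t: 14.05
tool_pos: [0.4975, 0.2789, 0.0203]
tool_rot: [0.693, 3.064, -0.001]
contact_force: [0.7, -2.2, -1.4]
opening: 0.0181
grip_force: 109.1
```

Call:
jog_arm(
  steps=[
    {"delta_rot":[0,0,2],"linear":[-0.0001,0.0037,0],"grip":0.005},
    {"delta_rot":[0,0,0],"linear":[0,0,0],"grip":0.005},
  ],
)

```text
t: 14.25
tool_pos: [0.4992, 0.2823, 0.0203]
tool_rot: [0.747, 3.051, -0.0]
contact_force: [0.6, -2.2, -1.2]
opening: 0.0186
grip_force: 109.1
```

Call:
jog_arm(
  steps=[
    {"delta_rot":[0,0,2],"linear":[-0.0001,0.0037,0],"grip":0.005},
    {"delta_rot":[0,0,0],"linear":[0,0,0],"grip":0.005},
  ],
)

```text
t: 14.45
tool_pos: [0.5009, 0.2855, 0.0203]
tool_rot: [0.8, 3.038, -0.001]
contact_force: [0.8, -2.2, -2.1]
opening: 0.0181
grip_force: 109.1
```

Run:
```python
from st import *
st()
```

```text
t 14.45 tcp [0.5009 0.2855 0.0203] yaw -0.5151 tilt [-0.0002 -0.0004] F [ 0.7962 -2.2393 -2.0924] T [-0.5604 -0.0371  0.0009] op 0.0180938649310076
C in tool: ahead 0.10434000957451003 left -0.00040171759059999323
```

Call:
jog_arm(
  steps=[
    {"delta_rot":[0,0,2],"linear":[-0.0001,0.0037,0],"grip":0.005},
    {"delta_rot":[0,0,0],"linear":[0,0,0],"grip":0.005},
  ],
)

```text
t: 14.65
tool_pos: [0.5026, 0.2886, 0.0202]
tool_rot: [-0.853, -3.023, 0.001]
contact_force: [0.1, -3.9, -1.1]
opening: 0.0182
grip_force: 109.1
```

Call:
jog_arm(
  steps=[
    {"delta_rot":[0,0,2],"linear":[-0.0001,0.0037,0],"grip":0.005},
    {"delta_rot":[0,0,0],"linear":[0,0,0],"grip":0.005},
  ],
)

```text
t: 14.85
tool_pos: [0.5039, 0.2909, 0.0197]
tool_rot: [-0.903, -3.008, 0.006]
contact_force: [-1.7, -5.2, -0.1]
opening: 0.0181
grip_force: 109.4
```

Run:
```python
from st import *
st(); c=cam("scene");d=cam("side"); st()
a=cv2.resize(c[0][135:205,180:250],(400,400),interpolation=cv2.INTER_CUBIC); b=cv2.resize(d[0][155:205,215:265],(400,400),interpolation=cv2.INTER_CUBIC)
save("f.png",np.hstack([a,b]))
```

```text
t 14.85 tcp [0.5039 0.2909 0.0197] yaw -0.5834 tilt [ 0.0003 -0.0038] F [-1.7324 -5.1872 -0.1015] T [-1.114   0.2483  0.4032] op 0.018054367565046796
C in tool: ahead 0.1046032974914309 left 0.0005934552199945842
t 14.95 tcp [0.5038 0.2909 0.0197] yaw -0.583 tilt [ 0.0003 -0.0035] F [-1.5061 -5.9434  0.0506] T [-1.0415  0.2521  0.3768] op 0.018506791586697206
C in tool: ahead 0.10461085255445922 left 0.0005919057404721915
```

View pics/f.png

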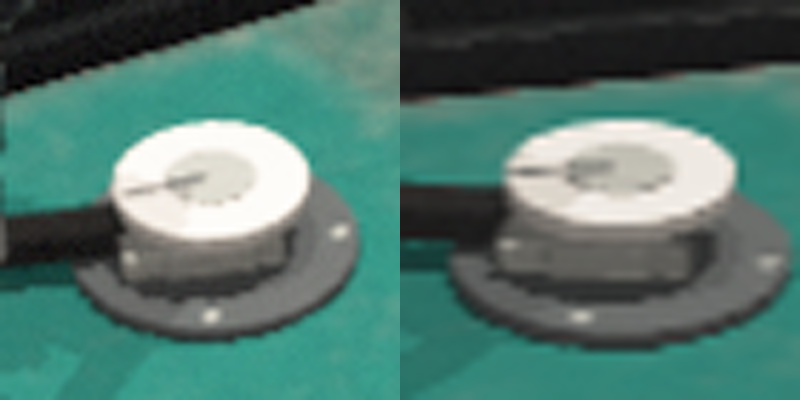

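Slot and table line now look collinear, and the force is rising. One more push to be sure it's the stop.

Call:
jog_arm(
  steps=[
    {"delta_rot":[0,0,1.5],"linear":[0,0.0028,0],"grip":0.005},
    {"delta_rot":[0,0,0],"linear":[0,0,0],"grip":0.005},
  ],
)

```text
t: 15.15
tool_pos: [0.5049, 0.2927, 0.0194]
tool_rot: [-0.94, -2.995, 0.008]
contact_force: [-2.8, -7.4, 0.3]
opening: 0.0181
grip_force: 109.7
```

Run:
```python
from st import *
st()
```

```text
t 15.15 tcp [0.5049 0.2927 0.0194] yaw -0.6084 tilt [ 0.0003 -0.0057] F [-2.7509 -7.3947  0.3102] T [-1.3698  0.3709  0.6519] op 0.018051184618450896
C in tool: ahead 0.10472621442347156 left 0.001202933468809655
```

Call:
jog_arm(
  steps=[
    {"delta_rot":[0,0,1.5],"linear":[0,0.0028,0],"grip":0.005},
    {"delta_rot":[0,0,0],"linear":[0,0,0],"grip":0.005},
    {"delta_rot":[0,0,0],"linear":[0,0,0],"grip":0.005},
  ],
)

```text
t: 15.45
tool_pos: [0.5058, 0.2943, 0.019]
tool_rot: [-0.977, -2.983, 0.011]
contact_force: [-4.5, -8.9, 0.7]
opening: 0.018
grip_force: 110.1
```

Run:
```python
from st import *
st()
```

```text
t 15.45 tcp [0.5058 0.2943 0.019 ] yaw -0.6331 tilt [ 0.0005 -0.0078] F [-4.533  -8.856   0.6827] T [-1.6525  0.6389  0.9558] op 0.01796534378419223
C in tool: ahead 0.10490366546967099 left 0.0019149216356289765
```

Call:
jog_arm(
  steps=[
    {"delta_rot":[0,0,-2.5],"linear":[-0.0001,-0.0046,0],"grip":0.005},
    {"delta_rot":[0,0,-2.5],"linear":[-0.0001,-0.0046,0],"grip":0.005},
    {"delta_rot":[0,0,-2.5],"linear":[-0.0001,-0.0046,0],"grip":0.005},
    {"delta_rot":[0,0,-2.5],"linear":[-0.0001,-0.0046,0],"grip":0.005},
    {"delta_rot":[0,0,0],"linear":[0,0,0],"grip":0.005},
    {"delta_rot":[0,0,0],"linear":[0,0,0],"grip":0.005},
  ],
)

```text
t: 16.05
tool_pos: [0.4983, 0.2815, 0.0204]
tool_rot: [-0.723, -3.057, -0.002]
contact_force: [0.5, -0.6, -1.7]
opening: 0.0182
grip_force: 109.1
```

Run:
```python
from st import *
from sp import *
st(); c=cam("wrist"); held("wrist",c,0); st()
P=cloud(c[1],*c[2:])
```

```text
t 16.05 tcp [0.4983 0.2815 0.0204] yaw -0.4648 tilt [0.0003 0.0011] F [ 0.5251 -0.5901 -1.7222] T [-0.0026  0.0923 -0.0138] op 0.018195471721860448
C in tool: ahead 0.10468177324817936 left -0.0008881405475540423
wrist -0.066 -0.05 6111 z med/90%% [-0.0197  0.0089] b [-0.0383  0.0382]
wrist -0.05 -0.035 4808 z med/90%% [-0.0196  0.009 ] b [-0.0383  0.0383]
wrist -0.035 -0.02 4385 z med/90%% [-0.0196  0.0089] b [-0.0383  0.0383]
wrist 0.03 0.05 1475 z med/90%% [0.0082 0.009 ] b [-0.0386  0.0384]
wrist 0.06 0.07 633 z med/90%% [0.0002 0.008 ] b [-0.0169  0.0164]
t 16.1 tcp [0.4984 0.2815 0.0204] yaw -0.4647 tilt [0.0001 0.001 ] F [-0.2192  0.0224 -1.5756] T [0.0532 0.0895 0.006 ] op 0.018574008719651994
C in tool: ahead 0.1045978479851786 left -0.000947059959032245
```

Call:
jog_arm(
  steps=[
    {"delta_rot":[0,0,0],"linear":[0.003,-0.0005,0],"grip":0.005},
    {"delta_rot":[0,0,0],"linear":[0.005,0,0],"grip":0.005},
    {"delta_rot":[0,0,0],"linear":[0.006,0,0],"grip":0.005},
    {"delta_rot":[0,0,0],"linear":[0.006,0,0],"grip":0.005},
    {"delta_rot":[0,0,0],"linear":[0,0,0],"grip":0.005},
  ],
)

```text
t: 16.6
tool_pos: [0.4792, 0.29, 0.02]
tool_rot: [-0.722, -3.057, 0.0]
contact_force: [0.6, 0.5, -2.0]
opening: 0.0178
grip_force: 109.1
```

Call:
jog_arm(
  steps=[
    {"delta_rot":[0,0,0],"linear":[0.008,0,0],"grip":0.005},
    {"delta_rot":[0,0,0],"linear":[0.01,0,0],"grip":0.005},
    {"delta_rot":[0,0,0],"linear":[0.012,0,0],"grip":0.005},
    {"delta_rot":[0,0,0],"linear":[0.012,0,0],"grip":0.005},
    {"delta_rot":[0,0,0],"linear":[0.012,0,0],"grip":0.005},
    {"delta_rot":[0,0,0],"linear":[0.012,0,0],"grip":0.005},
    {"delta_rot":[0,0,0],"linear":[0.01,0,-0.003],"grip":0.005},
    {"delta_rot":[0,0,0],"linear":[0,0,-0.02],"grip":0.005},
    {"delta_rot":[0,0,0],"linear":[0,0,-0.04],"grip":0.005},
    {"delta_rot":[0,0,0],"linear":[0,0,-0.045],"grip":0.005},
  ],
)

```text
t: 17.6
tool_pos: [0.4104, 0.3232, 0.1279]
tool_rot: [-0.722, -3.055, 0.004]
contact_force: [0.8, 0.7, -1.0]
opening: 0.0186
grip_force: 109.0
```

Run:
```python
from st import *
from sp import *
st(); c=cam("wrist"); pickle.dump(c,open("o_wrist.pkl","wb")); held("wrist",c,0); st()
c=cam("scene");d=cam("side")
a=cv2.resize(c[0][135:205,180:250],(400,400),interpolation=cv2.INTER_CUBIC); b=cv2.resize(d[0][155:205,215:265],(400,400),interpolation=cv2.INTER_CUBIC)
save("g.png",np.hstack([a,b]))
```

```text
t 17.6 tcp [0.4104 0.3232 0.1279] yaw -0.4641 tilt [ 0.0021 -0.0032] F [ 0.8186  0.7298 -1.0276] T [ 0.0215 -0.0091  0.0274] op 0.01856312213227162
C in tool: ahead 0.20195440784116783 left 0.0011019003160423438
wrist -0.066 -0.05 2003 z med/90%% [-0.0011 -0.0001] b [-0.0159  0.0048]
wrist -0.05 -0.035 1665 z med/90%% [-0.0013 -0.0005] b [-0.016  0.005]
wrist -0.035 -0.02 1506 z med/90%% [-0.0016 -0.0007] b [-0.0159  0.0049]
wrist 0.03 0.05 1317 z med/90%% [-0.0024 -0.0017] b [-0.0155  0.0054]
wrist 0.06 0.07 37 z med/90%% [-0.0068 -0.006 ] b [-0.021   0.0106]
t 17.65 tcp [0.4156 0.3263 0.1384] yaw -0.4641 tilt [-0.0068  0.0104] F [4.2425 3.4148 3.3909] T [ 0.2183 -0.2037  0.0733] op 0.01863187823486479
C in tool: ahead 0.19872371576930326 left -0.003985794520575201
```

View pics/g.png

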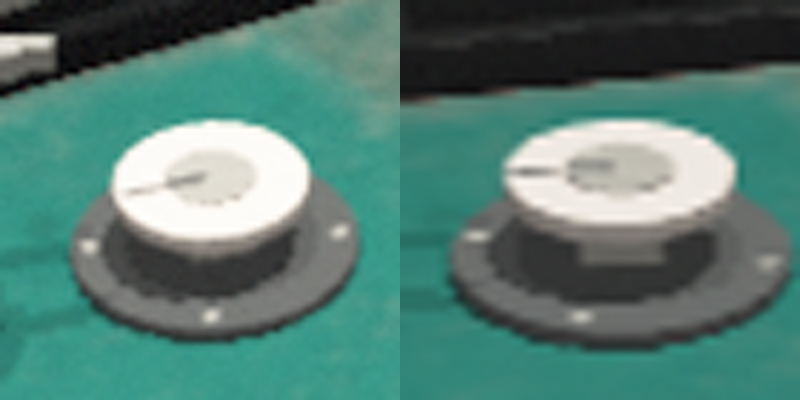

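Call:
jog_arm(
  steps=[
    {"delta_rot":[0,0,-6.3],"linear":[0,0,-0.01],"grip":0.005},
    {"delta_rot":[0,0,-6.4],"linear":[0,0,-0.01],"grip":0.005},
    {"delta_rot":[0,0,-6.3],"linear":[0,0,-0.01],"grip":0.005},
    {"delta_rot":[0,0,0],"linear":[-0.02,-0.035,-0.005],"grip":0.005},
    {"delta_rot":[0,0,0],"linear":[-0.02,-0.035,-0.005],"grip":0.005},
    {"delta_rot":[0,0,0],"linear":[-0.02,-0.035,-0.005],"grip":0.005},
    {"delta_rot":[0,0,0],"linear":[-0.02,-0.035,-0.005],"grip":0.005},
    {"delta_rot":[0,0,0],"linear":[-0.02,-0.035,0],"grip":0.005},
    {"delta_rot":[0,0,0],"linear":[-0.018,-0.025,0],"grip":0.005},
    {"delta_rot":[0,0,0],"linear":[0,-0.01,0],"grip":0.005},
  ],
)

```text
t: 18.75
tool_pos: [0.5015, 0.0976, 0.1765]
tool_rot: [-0.214, -3.132, 0.002]
contact_force: [0.1, -0.1, -1.0]
opening: 0.0185
grip_force: 109.1
```

Call:
jog_arm(
  steps=[
    {"delta_rot":[0,0,0],"linear":[0,0,0],"grip":0.005},
    {"delta_rot":[0,0,0],"linear":[0,0,0],"grip":0.005},
    {"delta_rot":[0,0,0],"linear":[0,0,0],"grip":0.005},
  ],
)

```text
t: 19.05
tool_pos: [0.5007, 0.101, 0.1777]
tool_rot: [-0.206, -3.134, -0.0]
contact_force: [0.3, 0.4, -2.0]
opening: 0.0185
grip_force: 109.1
```

Run:
```python
from st import *
from sp import *
st(); c=cam("wrist"); pickle.dump(c,open("p_wrist.pkl","wb")); held("wrist",c,0)
k=c[2:]; uv=proj([[.591,.2338,.042]],*k)[0]; print(uv)
N=[[.591+a,.2338+b,.042] for a in(-.05,.05) for b in(-.05,.05)]; q=proj(N,*k); lo=np.maximum(q.min(0),0).astype(int); hi=q.max(0).astype(int)
cr=c[0][lo[1]:hi[1],lo[0]:hi[0]]; print(lo,hi); save("p.png",cv2.resize(cr,(600,int(600*cr.shape[0]/cr.shape[1])),interpolation=cv2.INTER_CUBIC)[:600])
```

```text
t 19.05 tcp [0.5007 0.101  0.1777] yaw -0.1313 tilt [0.001  0.0002] F [ 0.349   0.3578 -2.0019] T [ 0.0078  0.0743 -0.0661] op 0.018491240604375854
C in tool: ahead 0.07264848743342098 left 0.14352244023769317
wrist -0.066 -0.05 1972 z med/90%% [0.0083 0.0095] b [-0.0107  0.0099]
wrist -0.05 -0.035 1685 z med/90%% [0.0085 0.0094] b [-0.0108  0.0101]
wrist -0.035 -0.02 1532 z med/90%% [0.0084 0.0092] b [-0.0107  0.0101]
wrist 0.03 0.05 1328 z med/90%% [0.008  0.0088] b [-0.0105  0.0104]
wrist 0.06 0.07 508 z med/90%% [0.0017 0.0079] b [-0.0164  0.016 ]
[436.8746 273.6841]
[381 217] [494 323]
```

View pics/p.png

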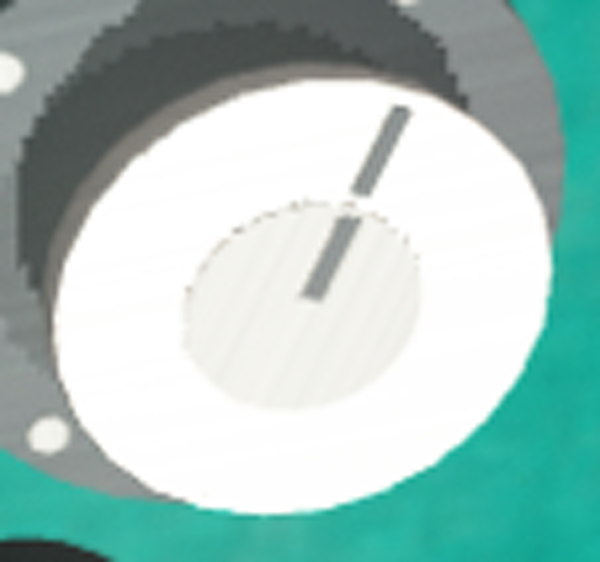

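Slot (330,260) and table line (380,150) are exactly in line, so the nut is at its stop. Back to the tray.

Call:
jog_arm(
  steps=[
    {"delta_rot":[0,0,0],"linear":[-0.0097,-0.036,0],"grip":0.005},
    {"delta_rot":[0,0,0],"linear":[-0.0097,-0.042,0],"grip":0.005},
    {"delta_rot":[0,0,0],"linear":[-0.0097,-0.042,0],"grip":0.005},
    {"delta_rot":[0,0,0],"linear":[-0.0097,-0.042,0],"grip":0.005},
    {"delta_rot":[0,0,0],"linear":[-0.0097,-0.042,0],"grip":0.005},
    {"delta_rot":[0,0,0],"linear":[-0.0097,-0.042,0],"grip":0.005},
    {"delta_rot":[0,0,0],"linear":[-0.0097,-0.042,0],"grip":0.005},
    {"delta_rot":[0,0,0],"linear":[-0.0097,-0.042,0],"grip":0.005},
    {"delta_rot":[0,0,0],"linear":[-0.0097,-0.036,0],"grip":0.005},
    {"delta_rot":[0,0,0],"linear":[-0.0097,-0.0147,0],"grip":0.005},
  ],
)

```text
t: 20.1
tool_pos: [0.5472, -0.2926, 0.1783]
tool_rot: [0.211, 3.134, -0.001]
contact_force: [0.2, 0.4, -2.7]
opening: 0.0184
grip_force: 109.2
```

Call:
jog_arm(
  steps=[
    {"delta_rot":[0,0,0.1],"linear":[0,0,0.03],"grip":0.005},
    {"delta_rot":[0,0,0],"linear":[0,0,0.04],"grip":0.005},
    {"delta_rot":[0,0,0],"linear":[0,0,0.03],"grip":0.005},
    {"delta_rot":[0,0,0],"linear":[0,0,0.02],"grip":0.005},
    {"delta_rot":[0,0,0],"linear":[0,0,0.01],"grip":0.005},
    {"delta_rot":[0,0,0],"linear":[0,0,0],"grip":0.005},
    {"delta_rot":[0,0,0],"linear":[0,0,0],"grip":0.005},
    {"delta_rot":[0,0,0],"linear":[0,0,0],"grip":0.005},
  ],
)

```text
t: 20.9
tool_pos: [0.5485, -0.2909, 0.0504]
tool_rot: [0.211, 3.132, -0.003]
contact_force: [0.0, 0.3, -1.4]
opening: 0.0179
grip_force: 109.1
```

Run:
```python
from st import *
from sp import *
st(C=np.array([.5474,-.2892]))
# handle rear end in tool frame before/after
def rear(f,pose):
    c=pickle.load(open(f,"rb")); K,R,t=c[2:]; return c
for f in("l_wrist.pkl","p_wrist.pkl"):
    c=pickle.load(open(f,"rb")); m=(c[0][:,280:292].max(2).max(1)<75); m2=(c[1][:,286]<.27)&(c[1][:,286]>0)
    print(f,np.where(m2)[0][:2],[ (np.where((c[1][v]>0)&(c[1][v]<.27)&(abs(np.arange(560)-286)<40))[0][[0,-1]]).tolist() for v in (120,180,230)])
```

```text
t 20.9 tcp [ 0.5485 -0.2909  0.0504] yaw -0.1343 tilt [-0.0031 -0.0016] F [ 0.0118  0.2783 -1.42  ] T [-0.0109  0.0293 -0.0147] op 0.017942572082726645
C in tool: ahead -0.0012863066823988556 left 0.001572277954084341
l_wrist.pkl [0 1] [[247, 325], [247, 325], [260, 308]]Traceback (most recent call last):
  File "<stdin>", line 9, in <module>
IndexError: index 0 is out of bounds for axis 0 with size 0
```

Call:
jog_arm(
  steps=[
    {"delta_rot":[0,0,0],"linear":[0.0005,0.0015,0],"grip":0.005},
    {"delta_rot":[0,0,0],"linear":[0,0,0.008],"grip":0.005},
    {"delta_rot":[0,0,0],"linear":[0,0,0.008],"grip":0.005},
    {"delta_rot":[0,0,0],"linear":[0,0,0],"grip":0.005},
    {"delta_rot":[0,0,0],"linear":[0,0,0],"grip":0.005},
    {"delta_rot":[0,0,0],"linear":[0,0,0],"grip":0.005},
    {"delta_rot":[0,0,0],"linear":[0,0,0],"grip":0.005},
  ],
)

```text
t: 21.6
tool_pos: [0.547, -0.2889, 0.0326]
tool_rot: [0.211, 3.134, -0.0]
contact_force: [0.8, 0.6, -0.7]
opening: 0.0185
grip_force: 109.2
```

Run:
```python
from st import *
st(C=np.array([.5474,-.2892]))
c=cam("wrist"); pickle.dump(c,open("r_wrist.pkl","wb"))
d=c[1]; s=cam("scene")
save("r.png",np.hstack([c[0][40:400,130:430],cv2.resize(s[0][225:345,280:447],(500,360),interpolation=cv2.INTER_CUBIC)]))
```

```text
t 21.6 tcp [ 0.547  -0.2889  0.0326] yaw -0.1347 tilt [-0.0005 -0.0002] F [ 0.7914  0.5669 -0.6902] T [-0.0109  0.0169 -0.0246] op 0.018529433905015626
C in tool: ahead 0.0004003862900738277 left -0.00024509896786895324
```

View pics/r.png

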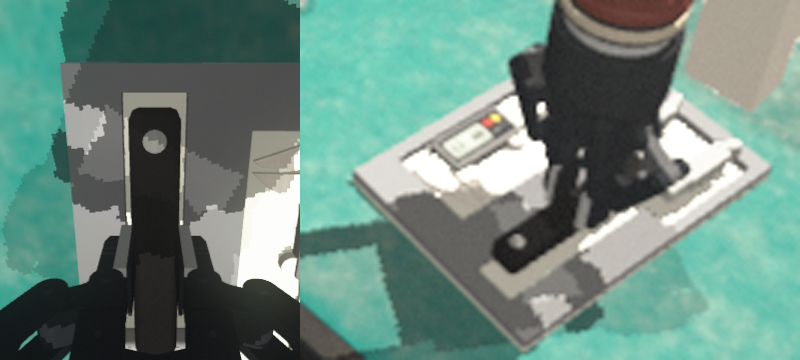

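The spanner hovers centred over its cut-out. Lowering.

Run:
```python
from h import *
c=pickle.load(open("r_wrist.pkl","rb")); k=c[2:]
a=toplane([(285,133)],.012,*k)[0]; b=toplane([(285,147)],.041,*k)[0]; f=np.array([.991,-.1338]); print("gap behind handle",(b-a)[:2]@f)
```

```text
gap behind handle 0.0026058079569505495
```

Call:
jog_arm(
  steps=[
    {"delta_rot":[0,0,0],"linear":[0,0,0.004],"grip":0.005},
    {"delta_rot":[0,0,0],"linear":[0,0,0.004],"grip":0.005},
    {"delta_rot":[0,0,0],"linear":[0,0,0],"grip":0.005},
    {"delta_rot":[0,0,0],"linear":[0,0,0],"grip":0.005},
  ],
)

```text
t: 22.1
tool_pos: [0.5466, -0.2885, 0.0239]
tool_rot: [-0.211, -3.134, -0.001]
contact_force: [-0.4, 0.3, -2.6]
opening: 0.0181
grip_force: 109.2
```

Call:
jog_arm(
  steps=[
    {"delta_rot":[0,0,0],"linear":[-0.001,-0.0004,0],"grip":0.005},
    {"delta_rot":[0,0,0],"linear":[0,0,0.003],"grip":0.005},
    {"delta_rot":[0,0,0],"linear":[0,0,0.003],"grip":0.005},
    {"delta_rot":[0,0,0],"linear":[0,0,0.002],"grip":0.005},
    {"delta_rot":[0,0,0],"linear":[0,0,0],"grip":0.005},
    {"delta_rot":[0,0,0],"linear":[0,0,0],"grip":0.005},
  ],
)

```text
t: 22.7
tool_pos: [0.5477, -0.2892, 0.0162]
tool_rot: [-0.211, -3.134, -0.0]
contact_force: [0.1, 0.3, -2.5]
opening: 0.0185
grip_force: 109.2
```

Call:
jog_arm(
  steps=[
    {"delta_rot":[0,0,0],"linear":[0,0,0.001],"grip":0.005},
    {"delta_rot":[0,0,0],"linear":[0,0,0.0007],"grip":0.005},
    {"delta_rot":[0,0,0],"linear":[0,0,0],"grip":0.005},
  ],
)

```text
t: 23.0
tool_pos: [0.5479, -0.2894, 0.0148]
tool_rot: [0.211, 3.134, -0.0]
contact_force: [0.8, 0.2, -0.9]
opening: 0.0184
grip_force: 109.2
```

Call:
jog_arm(
  newtons=20,
  steps=[
    {"delta_rot":[0,0,0],"linear":[0,0,0],"grip":0.01},
    {"delta_rot":[0,0,0],"linear":[0,0,0],"grip":0.02},
    {"delta_rot":[0,0,0],"linear":[0,0,0],"grip":0.025},
    {"delta_rot":[0,0,0],"linear":[0,0,0],"grip":0.032},
    {"delta_rot":[0,0,0],"linear":[0,0,0],"grip":0.04},
    {"delta_rot":[0,0,0],"linear":[0,0,0],"grip":0.04},
    {"delta_rot":[0,0,0],"linear":[0,0,-0.01],"grip":0.04},
    {"delta_rot":[0,0,0],"linear":[0,0,-0.03],"grip":0.04},
    {"delta_rot":[0,0,0],"linear":[0,0,-0.04],"grip":0.04},
    {"delta_rot":[0,0,0],"linear":[0,0,-0.04],"grip":0.06},
  ],
)

```text
t: 24.0
tool_pos: [0.5474, -0.289, 0.1362]
tool_rot: [-0.211, -3.134, -0.001]
contact_force: [0.1, -0.7, 0.9]
opening: 0.0534
grip_force: 0.0
```

Call:
jog_arm(
  steps=[
    {"delta_rot":[0,0,0],"linear":[0,0,-0.03],"grip":0.06},
    {"delta_rot":[0,0,0],"linear":[0,0,-0.01],"grip":0.06},
    {"delta_rot":[0,0,0],"linear":[0,0,0],"grip":0.06},
    {"delta_rot":[0,0,0],"linear":[0,0,0],"grip":0.06},
    {"delta_rot":[0,0,0],"linear":[0,0,0],"grip":0.06},
  ],
)

```text
t: 24.5
tool_pos: [0.5465, -0.2884, 0.1717]
tool_rot: [-0.211, -3.13, -0.004]
contact_force: [0.8, -0.4, -0.9]
opening: 0.0602
grip_force: 0.0
```

Run:
```python
from sp import *
print(ctrl.get_obs()["opening"],ctrl.get_obs()["tool_pos"])
c=cam("wrist"); print(handle(c,near=(.5475,-.2905))); P=cloud(c[1],*c[2:])
for a in (-.09,-.06,-.03,0,.025,.045,.095):
    x=np.array([.577,-.293])+a*np.array([.991,-.132]); q=P[(np.hypot(P[...,0]-x[0],P[...,1]-x[1])<.005)]; print(a,np.median(q[:,2]))
s=cam("scene"); save("z.png",np.hstack([cv2.resize(c[0],(400,300)),cv2.resize(s[0],(400,300),interpolation=cv2.INTER_AREA)]))
```

```text
0.06015951767074102 [ 0.5465 -0.2884  0.1717]
(array([ 0.5465, -0.2893]), np.float32(-0.12453071), (0.02049601823091507, 0.12538859248161316), np.float64(0.02318184059545627), array([283.6668, 187.7735]))
-0.09 0.02258200743886684
-0.06 0.02351555205814509
-0.03 0.02364806092832893
0 0.023246149399316487
0.025 0.02352176950631356
0.045 0.019510655859036906
0.095 0.005496985361376455
```

View pics/z.png

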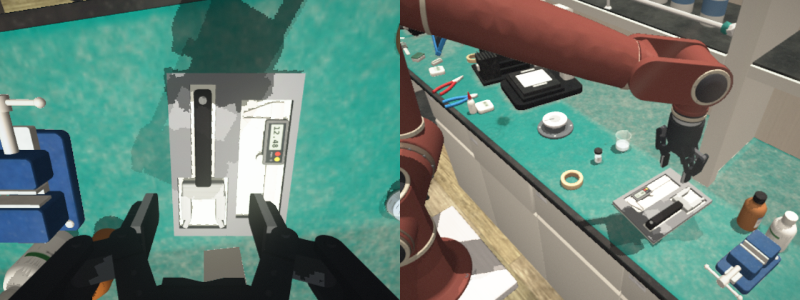

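The spanner lies flat in its cut-out: handle top 23 mm along its whole length, head top 19 mm. Bystanders are untouched and the gripper is clear, so I'm handing in.

```bash
python3 -c "
from station import ctrl
print(ctrl.finish_job())"
```

```text
the job is handed in; nothing more can be done
None
```

The nut is turned clockwise to its stop (slot in line with the table mark), the spanner is back flat in its cut-out and released, and the job was handed in at about 24.6 s with the vial, beaker and tape left where they stood.

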